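# Feed a movement carrier down the tester's chute

### The arm

A 6-joint arm with a two-finger parallel gripper is mounted at the origin on the work surface. World frame = base frame: x ahead of the robot, y to its left, z up, the work surface at z = 0. Lengths are in m, angles in rad, forces in N, time in s.
With the tool pointing down it reaches from about 0.425 to 0.925 m from the base axis. Payload 12.5 kg.
Tool frame: the origin (TCP) lies at the very end of the fingers, on their centre line; the grasp point (between the pads) lies 19 mm behind it; z points along the fingers, y is the line along which they close (so a half turn about z gives the same grasp; the last joint's range is limited). The gripper opens to 85 mm and grips with 20 to 120 N. Pads are 22 mm wide; open, the fingers measure 114 mm over their backs; the gripper's body (76 mm by 85 mm) begins 54 mm behind the grasp point. The pads swing forward as they close: fully open they stand 13 mm farther back than shut.
Start: joints at [-1.253, 0.491, 1.559, -0, 1.092, -0.106], TCP at [0.257, -0.57, 0.231] pointing down, gripper open.
Joint ranges: [-3.1, 3.1], [-0.84, 2.19], [0.05, 2.79], [-1.13, 4.28], [0.06, 2.93], [-2.69, 2.69]. Speed limits (rad/s): [2.22, 2.22, 2.79, 3.14, 3.14, 3.14].

### API

Orientations are given as [roll, pitch, yaw] about the fixed x, y, z axes, in that order (R = Rz(yaw) Ry(pitch) Rx(roll)).
In Python, from station import r, capture, get_calibration, finish_job, models gives the robot as it stands.
- The arm moves only by the tool arm_command, never from a script. Its argument "plan" is a list of rows, each a list of 3 entries, a list of its own where there are three numbers: the shift along the tool's x, y, z in m, then the turn, a rotation vector about the tool's x, y, z in degrees, then the finger opening in m, from 0 to 0.0854. In form: [[[tx, ty, tz], [wx, wy, wz], jaw], ...]. A call has 1 to 8 rows; each row is the pose to reach, as a shift and turn from the pose commanded when the call began, along the tool's axes at that moment; what a row does not reach only later rows make up. A row lasts 1/10 s, in which the tool goes at most 50 mm and 8.59 degrees, less where a joint would pass 70% of its speed; a pose out of reach is approached as far as the arm can. A call with a gripper value outside its range is refused whole. The fingers move at their own pace and stop on an object; the grip force is fixed at half the most. Time passes only in rows, so rows that repeat a pose let the fingers close. It gives the time, the measured TCP pose, the force, the opening and the grip force at its end, in the units of the state.
- r.get_state(): the state, without advancing time (a new reading comes with each control period).
- capture(name): name is "scene" or "top" or "wrist"; returns (picture, depth): 384x512x3 uint8, blue, green, red; 384x512 float32, m along the optical axis (not along the pixel's ray), 0 where there is no reading.
- get_calibration(name): a dict with "fx", "fy", "cx", "cy" (pixels), "extrinsics" (4x4, takes a point from world to camera coordinates); the wrist camera has in their place "T_tool_cam" (4x4, takes a point from camera to tool coordinates, whose origin is the TCP and whose axes are the flange's). Camera axes: x right, y up, looking along -z (the intrinsics and any distortion apply to the point x, -y, -z); pixel columns grow to the right and rows downward; lengths in m; the calibration is good to about 2 mm. A picture is of the moment at which its call begins: read the wrist's pose just before it. get_calibration takes no time and is no camera call.
- finish_job(): hands the job in; it is judged then, once.
Trained networks look in the newest picture that a camera, given by its name, has taken for a name from the list of things; names that differ only in an ending like _2 or _b are one class to them, and where a whole thing is asked for, a point or a joint stands for the part that bears it (a point fixed in the world has none). Each returns a list of dicts, best first, with "score" (0 to 1); they miss things now and then, are a little off and sometimes report something else, mostly with a low value. They report only what shows in the picture. A call takes as long as a camera call.
- models.look_for(query, camera): "box" ([left, top, right, bottom] in pixels, round what is visible of it).
- models.silhouettes(query, camera): "pixels" (384x512 bool, what is visible of it) and "box" ([left, top, right, bottom] in pixels, round what is visible of it).
- models.pinpoint(query, camera): "point" ([column, row] in pixels: a listed point, or the origin of a listed thing).
The state is a dict: "t": time; "q": joint angles; "qd": joint speeds; "joint_torque": joint torques, N m; "tool_pos": TCP position; "tool_rot": TCP orientation; "ft_force": force on the tool from outside, world axes, zero at the start; "moment": the same for the moment, N m; "gripper_width": opening from 0.0 (shut) to 1.0 (fully open); "finger_force": force on a finger pad.
Only numpy, scipy, OpenCV 4.12 (cv2) and the standard library are available. Lean on these libraries where they do the work, as an engineer would, in place of code of your own. Each camera call takes 0.05 s, during which the arm holds its last target. There are 200 camera calls.

### The job

Take the round carrier with the orange movement on it, set it flat in the open upper end of the tester's sloping feed chute, then push it down the chute, past the springy side catch, until it rests fully home against the escapement stop, and leave it there. Where the stop is clamped differs from day to day, so feel for it, and press lightly: the stop is cushioned and must not be forced back by more than about half a centimetre (10 N). Leave the other carriers, tools and parts where they are.

Things in the scene. Friction and masses are not known exactly. Their poses are not given: they have to be found in the camera images.
- carrier_center (a point): centre of the carrier to load, half-way up (15 mm above its underside), z along its axis. A light-grey disc 54 mm in diameter, 14 mm high, topped by an orange boss (the movement) 34 mm in diameter, 16 mm high: 30 mm in all, 120 to 200 g. Grasp it by the boss. It stands upright on the bench; the two look-alikes have a grey and a blue boss
- channel: the fixed aluminium chute. Origin: on its floor, middle of the open upper end, 100 mm above the bench; x runs down the floor (15 degrees below level), y to the left looking down it, z normal to the floor. 250 mm long. Side walls 12 mm above the floor, 5 mm thick; clear width 56 mm from x = 70 mm on, flaring to 68 mm at x = 0. The carrier does not slide by itself
- head_zone (a point): a point on the chute's floor at x = 200 mm, mid-width, in the middle of the zone where the red escapement head may be clamped: the up-slope face of its steel stop (50 mm wide, to 20 mm above the floor) lies within 15 mm up- or down-slope of this point, unmeasured. Home, the carrier's centre is 27 mm up-slope of that face. The red bridge behind it is 22 mm above the floor
- stop (a joint): how far the stop has been forced back on its cushion spring, m: 0 is free, positive down the chute, 2 N per mm, travel 9 mm; it must not pass 6 mm
- pin (a joint): the brass presence pin in the stop's face (8 mm thick, 8 mm above the floor), m: 0 when it stands 5 mm out of the face, 0.005 when flush with it, that is with the carrier fully home; its spring is weak (under 1 N)
- catch (a joint): the springy catch, m pressed outward (0 is free, positive into the left wall): an upright brass nose of 5 mm radius, 36 mm up-slope of the stop's face, standing 5 mm into the channel from the left wall. It meets the carrier when the carrier's centre is about 13 mm up-slope of it; sliding past takes up to about 9 N, then less, and it still bears on the carrier's side when home
- spare_grey_center (a point): centre (half-way up) of the look-alike carrier with the grey boss, same size; leave it alone
- spare_blue_center (a point): centre (half-way up) of the look-alike carrier with the blue boss, same size; leave it alone
- loupe: black eye loupe, standing, 44 mm in diameter, 42 mm high; origin under its centre; leave it alone
- driver: small screwdriver with a red handle, 130 mm long, lying; leave it alone
- oil: amber oil bottle, 28 mm in diameter, 60 mm high; origin under its centre; leave it alone
- parts_jar: clear jar with a white cap, 56 mm in diameter, 35 mm high; origin under its centre; leave it alone
- watch: steel watch head with a white dial, 44 mm in diameter, 10 mm thick, lying; origin under its centre; leave it alone

How it is judged:
On the way:
1. the carrier lies flat in the upper part of the chute, above the catch (x of carrier_center in the frame of channel between 0.015 and 0.135 m and y of carrier_center in the frame of channel between -0.012 and 0.012 m and z of carrier_center in the frame of channel between 0.012 and 0.0175 m and angle between the z axis of carrier_center and the z axis of channel, either way round below 0.1 rad), for 0.1 s.
At the end, for the whole second after the job is handed in: the orange carrier lies at rest flat in the chute (within 3 mm of the floor, 6 degrees of it), and home against the stop (presence pin pressed in by more than 3.2 of its 5 mm, so within 1.8 mm of the face) (value of joint pin above 0.0032 m and x of carrier_center in the frame of channel between 0.15 and 0.196 m and y of carrier_center in the frame of channel between -0.005 and 0.005 m and z of carrier_center in the frame of channel between 0.012 and 0.018 m and angle between the z axis of carrier_center and the z axis of channel, either way round below 0.1 rad and linear speed of carrier below 0.01 m/s); the robot touches nothing.
It fails at once if the cushioned stop is forced back by more than 6 mm (value of joint stop above 0.006 m).
It fails at once if another carrier, the loupe, screwdriver, oil bottle, jar or watch is moved by more than 25 mm (distance of any of spare_grey_center, spare_blue_center, loupe, driver, oil, parts_jar, watch from where it was at the start of the episode above 0.025 m).
It also fails if it takes over 58 s, if anything falls off the work surface, if the arm or the gripper's body presses on something with over 40 N, if the wrist force passes 120 N, or if a joint passes its speed limit or range.

## Working session

There is one attempt and no reset: what is moved stays moved. The work goes in short steps, Python scripts to look and compute and a tool call to move; the robot and the scene stay as the last step left them, time stands still between calls to the robot, and variables do not carry over. Pictures are saved under pics/ and viewed, at most 10 in all, crops included, and the job is handed in when it is done.

Besides the shell and the picture viewer there is one more tool, called after "Emit:" as a command line: name --argument value ..., lists and objects as JSON in quotes. arm_command: Moves the arm, as the interface text tells. Its arguments: {"type":"object","properties":{"plan":{"type":"array"}},"required":["plan"]}

```bash
mkdir -p pics; ls
cat > h.py <<'E'
import numpy as np, cv2
from station import r, capture, get_calibration, finish_job, models
from scipy.spatial.transform import Rotation as R
def Ttool():
    s=r.get_state(); T=np.eye(4); T[:3,3]=s['tool_pos']; T[:3,:3]=R.from_euler('xyz',s['tool_rot']).as_matrix() if len(s['tool_rot'])==3 else s['tool_rot']; return T
def camT(name,tool=None):
    c=get_calibration(name)
    return (tool@np.array(c['T_tool_cam'])) if name=='wrist' else np.linalg.inv(np.array(c['extrinsics']))
def w(name,u,v,d,tool=None):
    c=get_calibration(name); u,v,d=map(np.asarray,(u,v,d))
    p=np.stack([(u-c['cx'])/c['fx']*d,-(v-c['cy'])/c['fy']*d,-d],-1)
    T=camT(name,tool); return p@T[:3,:3].T+T[:3,3]
E
python3 - <<'E'
from h import *
print({k:(v if not hasattr(v,'__len__') else np.round(v,4).tolist()) for k,v in r.get_state().items()})
for n in ('scene','top'):
    c=get_calibration(n); print(n,{k:np.round(v,3).tolist() if not isinstance(v,str) else v for k,v in c.items()})
    p,d=capture(n); cv2.imwrite(f'pics/{n}0.png',p); np.save(f'pics/{n}d.npy',d)
    for q in ('carrier_center','channel','head_zone','stop','pin','catch','spare_grey_center','spare_blue_center'):
        L=models.pinpoint(q,n)[:2]
        for o in L:
            u,v=o['point']; dd=d[int(v),int(u)]; print(q,round(o['score'],2),np.round((u,v),1),np.round(w(n,u,v,dd),4))
print(get_calibration('wrist'))
E
```

```text
pics
{'t': 0.0, 'q': [-1.2526, 0.4916, 1.5595, -0.0, 1.0917, -0.1056], 'qd': [-0.0007, 0.0003, 0.0007, -0.0014, -0.0004, -0.0008], 'joint_torque': [-0.0018, -61.8459, -26.1595, -0.0002, 0.004, 0.0], 'tool_pos': [0.2569, -0.5695, 0.2307], 'tool_rot': [-3.1404, -0.0001, 0.4238], 'ft_force': [-0.5084, 0.4256, -0.2439], 'moment': [0.0062, -0.0014, -0.0575], 'finger_force': 0.0, 'gripper_width': 1.0005124247059913}
scene {'fx': 376.304, 'fy': 376.304, 'cx': 254.284, 'cy': 190.533, 'extrinsics': [[0.457, 0.89, 0.007, -0.293], [-0.534, 0.268, 0.802, 0.17], [0.711, -0.37, 0.598, -1.348], [0.0, 0.0, 0.0, 1.0]]}
carrier_center 0.83 [135.3 259. ] [ 0.5237 -0.2491  0.0224]
carrier_center 0.3 [273.1 166.8] [ 0.2935  0.2477 -0.0028]
channel 0.89 [274.3 167.4] [ 0.2999  0.2485 -0.0016]
channel 0.65 [194.8 220.3] [ 0.4627 -0.0814  0.0272]
head_zone 0.8 [312.2 222.5] [0.6362 0.1609 0.0603]Traceback (most recent call last):
  File "<stdin>", line 7, in <module>
ValueError: it knows: carrier_center, channel, driver, head_zone, loupe, oil, parts_jar, spare_blue_center, spare_grey_center, watch
```

Run:
```python
from h import *
P=[]
for n in ('scene','top'):
    c=get_calibration(n); print(n,{k:np.round(v,3).tolist() for k,v in c.items() if k!='extrinsics'})
    p,d=capture(n); np.save(f'pics/{n}d.npy',d); P.append(p); cv2.imwrite(f'pics/{n}raw.png',p)
    for q in ('carrier_center','channel','head_zone','spare_grey_center','spare_blue_center','loupe','driver','oil','parts_jar','watch'):
        for o in models.pinpoint(q,n)[:2]:
            u,v=o['point']; print(q,round(o['score'],2),np.round((u,v),1),np.round(w(n,u,v,d[int(v),int(u)]),4))
for n,p in zip(('scene','top'),P): cv2.imwrite(f'pics/{n}big.png',cv2.resize(p,(800,600)))
print(get_calibration('wrist'))
```

```text
scene {'fx': 376.304, 'fy': 376.304, 'cx': 254.284, 'cy': 190.533}
carrier_center 0.65 [133.7 253.9] [ 0.5121 -0.249   0.0284]
carrier_center 0.3 [194.4 218.8] [ 0.4566 -0.0803  0.0271]
channel 0.69 [276.  166.9] [ 0.2958  0.2574 -0.0047]
head_zone 0.63 [316.5 219.7] [0.638  0.1715 0.0666]
spare_grey_center 0.57 [193.  220.6] [ 0.4603 -0.0856  0.0259]
spare_blue_center 0.86 [204.2 249.5] [ 0.5706 -0.0973  0.0263]
spare_blue_center 0.21 [151.4 322.5] [ 0.7111 -0.2599  0.0299]
loupe 0.8 [209.1 300.4] [ 0.7145 -0.1417  0.0312]
loupe 0.44 [123.6 223.6] [ 0.3695 -0.2467  0.0079]
driver 0.37 [297.3 173.3] [ 0.3613  0.2981 -0.0027]
oil 0.52 [322.8 176.7] [ 4.165e-01  3.575e-01 -2.000e-04]
parts_jar 0.86 [152.3 325.4] [ 0.7102 -0.2597  0.019 ]
top {'fx': 435.461, 'fy': 435.461, 'cx': 259.597, 'cy': 191.709}
carrier_center 0.64 [318.8 170.6] [ 0.5711 -0.0881  0.031 ]
carrier_center 0.6 [382.9 201.4] [ 0.4971 -0.2465  0.0289]
channel 0.98 [213.3 224.7] [0.4331 0.1735 0.0081]
head_zone 0.83 [215.  147.7] [0.6211 0.1697 0.0507]
spare_grey_center 0.93 [309.1 223.2] [ 0.4401 -0.0647  0.0317]
spare
[... 213 characters left out ...]
 [384.2 260.5] [ 0.3521 -0.2523  0.0123]
oil 0.53 [136.4 234.4] [0.4053 0.359  0.0333]
parts_jar 0.77 [386.  129.1] [ 0.6775 -0.2543  0.0371]
watch 0.73 [210.4 218.6] [0.4441 0.1694 0.1011]
watch 0.72 [381.9 260.7] [ 0.3513 -0.2476  0.0087]
{'fx': 294.03380056020757, 'fy': 294.03380056020757, 'cx': 258.79781646144284, 'cy': 189.1036549245246, 'T_tool_cam': array([[ 6.59857351e-04,  9.61702323e-01,  2.74095252e-01,
         6.96271389e-02],
       [ 9.99999223e-01, -9.24598508e-04,  8.36686128e-04,
         1.11798420e-03],
       [ 1.05807105e-03,  2.74094486e-01, -9.61702185e-01,
        -1.43056145e-01],
       [ 0.00000000e+00,  0.00000000e+00,  0.00000000e+00,
         1.00000000e+00]])}
```

View pics/scenebig.png

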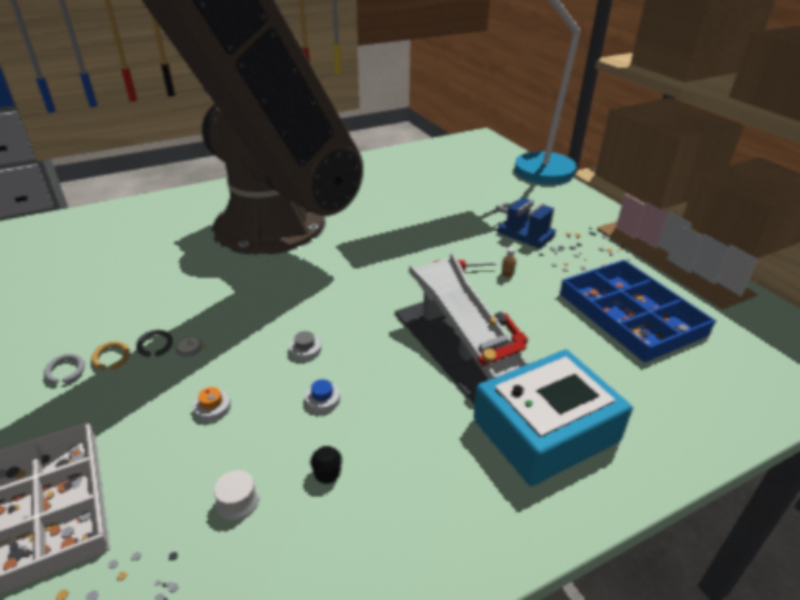

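View pics/topbig.png

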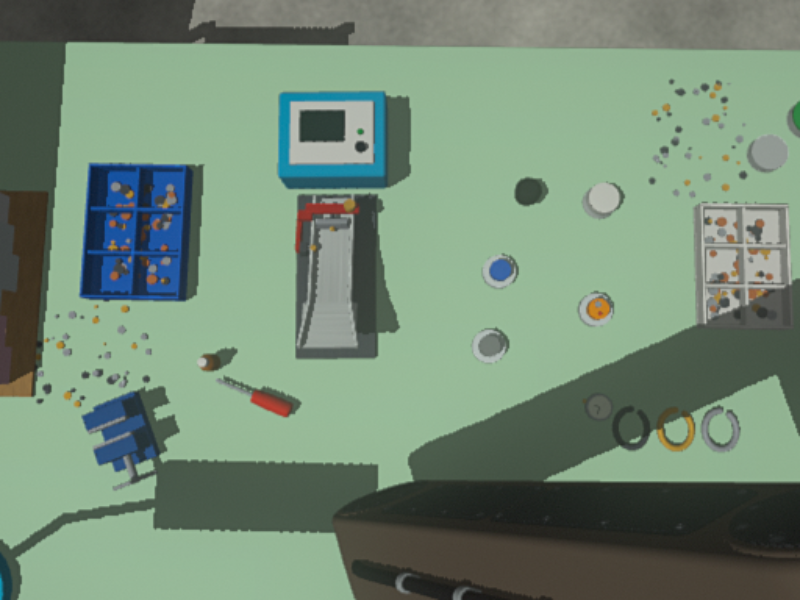

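The orange carrier is at big-top pixel (597, 309). The chute runs along +x, from (335, 348) at its open end to (335, 200), with the red head at its lower end. Next I'll move over the carrier and fit the chute from the depth data.

Emit:
arm_command --plan '[[[0.354, -0.195, 0.07], [0, 0, 24.3], 0.085], [[0.354, -0.195, 0.07], [0, 0, 24.3], 0.085], [[0.354, -0.195, 0.07], [0, 0, 24.3], 0.085], [[0.354, -0.195, 0.07], [0, 0, 24.3], 0.085], [[0.354, -0.195, 0.07], [0, 0, 24.3], 0.085], [[0.354, -0.195, 0.07], [0, 0, 24.3], 0.085], [[0.354, -0.195, 0.07], [0, 0, 24.3], 0.085], [[0.354, -0.195, 0.07], [0, 0, 24.3], 0.085]]'

```text
t: 2.1
tool_pos: [0.4941, -0.2533, 0.1631]
tool_rot: [3.141, -0.0, -0.0]
ft_force: [1.0, -0.4, -0.2]
gripper_width: 0.993
finger_force: 0.0
```

Run:
```python
from h import *
T=Ttool(); print(np.round(r.get_state()['tool_pos'],4),np.round(r.get_state()['tool_rot'],4))
p,d=capture('wrist'); cv2.imwrite('pics/w1.png',p); np.save('pics/w1d.npy',d)
for o in models.pinpoint('carrier_center','wrist')[:2]:
    u,v=o['point']; print(o['score'],u,v,w('wrist',u,v,d[int(v),int(u)],T))
def orange(p):
    h=cv2.cvtColor(p,cv2.COLOR_BGR2HSV); return (h[...,0]>5)&(h[...,0]<20)&(h[...,1]>150)&(h[...,2]>110)
for n,pp,dd in(('wrist',p,d),('scene',cv2.imread('pics/sceneraw.png'),np.load('pics/scened.npy')),('top',cv2.imread('pics/topraw.png'),np.load('pics/topd.npy'))):
    m=orange(pp).astype(np.uint8); k,l,s,c=cv2.connectedComponentsWithStats(m)
    for i in np.argsort(-s[1:,4])[:3]+1:
        vv,uu=np.where((l==i)&(dd>0)); q=w(n,uu,vv,dd[vv,uu],T); q=q[q[:,2]>np.percentile(q[:,2],50)-.002]
        print(n,s[i],np.round((q.min(0)+q.max(0))/2,4),np.round(np.ptp(q,axis=0),4),np.round(np.median(q,axis=0),4))
# disc in wrist
q=w('wrist',*np.meshgrid(np.arange(512),np.arange(384)),d,T).reshape(-1,3); q=q[d.ravel()>0]
print('bench',np.median(q[:,2]))
b=q[(np.hypot(q[:,0]-.5,q[:,1]+.247)<.045)]
for lo,hi in((.01,.02),(.022,.04)):
    a=b[(b[:,2]>lo)&(b[:,2]<hi)]; print(lo,len(a),np.round((a.min(0)+a.max(0))/2,4),np.ptp(a,axis=0),np.median(a[:,2]))
```

```text
[ 0.4941 -0.2533  0.1631] [ 3.1412e+00 -5.0000e-04 -4.0000e-04]
0.91 247.8 167.6 [ 0.50680865 -0.24358898  0.02997755]
wrist [235 149  33  35 790] [ 0.5076 -0.2466  0.0308] [0.0321 0.0307 0.0044] [ 0.5065 -0.2476  0.0306]
wrist [494  42   3   1   3] [ 0.6203 -0.4712  0.0084] [0.0003 0.002  0.0016] [ 0.6201 -0.472   0.009 ]
wrist [498  41   1   1   1] [ 0.6212 -0.4748  0.0077] [0. 0. 0.] [ 0.6212 -0.4748  0.0077]
scene [128 248  13  11  98] [ 0.5082 -0.2481  0.0302] [0.0326 0.0284 0.0063] [ 0.5077 -0.2494  0.0291]
scene [315 224   3   6  13] [0.6632 0.1503 0.0711] [0.0102 0.0093 0.004 ] [0.6642 0.1514 0.0715]
top [376 191  14  13 123] [ 0.5079 -0.2453  0.0339] [0.0302 0.032  0.0103] [ 0.5064 -0.2459  0.0311]
top [ 95 176   5   5  18] [0.5468 0.4738 0.0108] [0.0104 0.0113 0.0061] [0.5467 0.4736 0.0092]
top [ 72 174   4   5  12] [0.551  0.5343 0.0101] [0.01   0.0087 0.0056] [0.5509 0.5363 0.0094]
bench 0.0011907004817832134
0.01 1197 [ 0.5072 -0.2462  0.0149] [0.05337992 0.05260984 0.00933961] 0.01461797705214618
0.022 972 [ 0.5071 -0.2466  0.0283] [0.0335652  0.03265578 0.0112863 ] 0.030647559897329146
```

Run:
```python
from h import *
# chute from top and scene depth
for n in('top','scene'):
    d=np.load(f'pics/{n}d.npy'); U,V=np.meshgrid(np.arange(512),np.arange(384)); q=w(n,U,V,d).reshape(-1,3); q=q[d.ravel()>0]
    a=q[(q[:,0]>.36)&(q[:,0]<.64)&(q[:,1]>.09)&(q[:,1]<.25)&(q[:,2]>.02)&(q[:,2]<.13)]
    best=None;rng=np.random.default_rng(0)
    for _ in range(500):
        s=a[rng.choice(len(a),3,False)]; nn=np.cross(s[1]-s[0],s[2]-s[0]); L=np.linalg.norm(nn)
        if L<1e-6: continue
        nn/=L; nn*=np.sign(nn[2])
        if abs(nn[2])<.9: continue
        k=(abs((a-s[0])@nn)<.002).sum()
        if best is None or k>best[0]: best=(k,nn,s[0])
    k,nn,s0=best; f=a[abs((a-s0)@nn)<.003]; c=f.mean(0); nn=np.linalg.svd(f-c)[2][2]; nn*=np.sign(nn[2])
    print(n,len(a),k,'normal',np.round(nn,4),'tilt',np.degrees(np.arccos(nn[2])),'dir',np.degrees(np.arctan2(nn[1],nn[0])),'c',c)
    for x in np.arange(.36,.64,.02):
        g=f[abs(f[:,0]-x)<.006]; 
        if len(g)>4: print(round(x,2),len(g),np.round([g[:,1].min(),g[:,1].max(),g[:,1].mean(),g[:,2].mean()],4))
    print('xmin',np.sort(f[:,0])[:5])
```

```text
top 2732 1438 normal [0.2584 0.0015 0.966 ] tilt 14.972812190048186 dir 0.32159001154906924 c [0.52258746 0.1735323  0.07802805]
0.44 130 [0.1265 0.2137 0.1735 0.0996]
0.46 147 [0.1364 0.2088 0.1721 0.0947]
0.48 128 [0.1328 0.2131 0.1713 0.0895]
0.5 128 [0.1318 0.2121 0.1713 0.0839]
0.52 114 [0.1403 0.2016 0.174  0.0788]
0.54 107 [0.1406 0.2012 0.1737 0.0731]
0.56 97 [0.1415 0.2023 0.1754 0.0681]
0.58 103 [0.1479 0.2286 0.178  0.0626]
0.6 85 [0.1486 0.2028 0.1744 0.0574]
0.62 102 [0.1422 0.2239 0.1756 0.0521]
xmin [0.43549375 0.43564647 0.43576793 0.43587148 0.43611122]
scene 2060 1007 normal [0.256  0.0066 0.9666] tilt 14.83891040851106 dir 1.480480942964968 c [0.52647832 0.17280246 0.07455023]
0.44 69 [0.125  0.2108 0.173  0.0973]
0.46 74 [0.1287 0.2081 0.1708 0.0922]
0.48 81 [0.128  0.2035 0.1698 0.0869]
0.5 78 [0.13   0.2008 0.1674 0.0816]
0.52 67 [0.1377 0.2002 0.173  0.0762]
0.54 71 [0.1394 0.2016 0.1748 0.0708]
0.56 81 [0.1396 0.203  0.1751 0.0657]
0.58 78 [0.1396 0.2018 0.1743 0.0603]
0.6 87 [0.1399 0.2232 0.1783 0.055 ]
0.62 11 [0.1402 0.2209 0.1522 0.051 ]
xmin [0.43369142 0.435767   0.43594608 0.43613751 0.43629096]
```

View pics/w1.png

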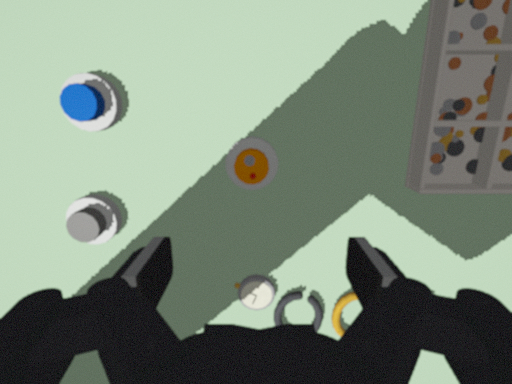

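Wrist view: the orange boss is at (252, 166), which gives centre (0.507, -0.2465) and top at z 0.0306. The scene and top views agree, so I'll grasp it.

Emit:
arm_command --plan '[[[0.013, -0.007, 0.05], [0, 0, 0], 0.085], [[0.013, -0.007, 0.1], [0, 0, 0], 0.085], [[0.013, -0.007, 0.125], [0, 0, 0], 0.085], [[0.013, -0.007, 0.14], [0, 0, 0], 0.085], [[0.013, -0.007, 0.146], [0, 0, 0], 0.085], [[0.013, -0.007, 0.146], [0, 0, 0], 0.085]]'

```text
t: 2.8
tool_pos: [0.5059, -0.2484, 0.0169]
tool_rot: [-3.141, 0.001, -0.001]
ft_force: [1.7, 0.1, 0.1]
gripper_width: 0.991
finger_force: 0.0
```

Emit:
arm_command --plan '[[[0, 0, 0], [0, 0, 0], 0.025], [[0, 0, 0], [0, 0, 0], 0.025], [[0, 0, 0], [0, 0, 0], 0.025], [[0, 0, 0], [0, 0, 0], 0.025], [[0, 0, 0], [0, 0, 0], 0.025], [[0, 0, 0], [0, 0, 0], 0.025], [[0, 0, 0], [0, 0, 0], 0.025], [[0, 0, 0], [0, 0, 0], 0.025]]'

```text
t: 3.6
tool_pos: [0.5063, -0.2482, 0.0183]
tool_rot: [3.141, -0.001, -0.0]
ft_force: [-2.0, 0.9, 9.9]
gripper_width: 0.366
finger_force: 58.6
```

Emit:
arm_command --plan '[[[0, 0, -0.02], [0, 0, 0], 0.025], [[0, 0, -0.05], [0, 0, 0], 0.025], [[0, 0, -0.1], [0, 0, 0], 0.025], [[0, 0, -0.15], [0, 0, 0], 0.025], [[0, 0, -0.2], [0, 0, 0], 0.025], [[0, 0, -0.22], [0, 0, 0], 0.025], [[0, 0, -0.22], [0, 0, 0], 0.025]]'

```text
t: 4.3
tool_pos: [0.5068, -0.2484, 0.2406]
tool_rot: [3.138, -0.005, -0.0]
ft_force: [0.3, 0.4, -2.4]
gripper_width: 0.365
finger_force: 59.9
```

Run:
```python
from h import *
T=Ttool(); s=r.get_state();print(np.round(s['tool_pos'],4),np.round(s['tool_rot'],4),s['finger_force'],s['ft_force'])
p,d=capture('wrist'); cv2.imwrite('pics/w2.png',p)
U,V=np.meshgrid(np.arange(512),np.arange(384)); q=w('wrist',U,V,d,T).reshape(-1,3)-T[:3,3]
b=q[(abs(q[:,0])<.04)&(abs(q[:,1])<.04)&(abs(q[:,2])<.06)]
print(len(b)); a=b[(b[:,2]<.006)]
print('disc',len(a),a.min(0),a.max(0),np.median(a,0))
h=np.histogram(b[:,2],40);print([(round(x,3),int(k)) for x,k in zip(h[1],h[0]) if k>15])
```

```text
[ 0.5068 -0.2484  0.2406] [ 3.1383e+00 -5.0000e-03 -2.0000e-04] 59.88090634346008 [ 0.317864    0.40728151 -2.4287625 ]
14930
disc 2857 [-0.02529933 -0.02723245 -0.01855416] [0.02810477 0.02581013 0.00599261] [ 0.01757364 -0.00098044 -0.0038312 ]
[(np.float64(-0.017), 61), (np.float64(-0.015), 70), (np.float64(-0.013), 59), (np.float64(-0.011), 83), (np.float64(-0.009), 73), (np.float64(-0.007), 169), (np.float64(-0.005), 1856), (np.float64(-0.003), 171), (np.float64(-0.001), 71), (np.float64(0.001), 71), (np.float64(0.003), 110), (np.float64(0.005), 108), (np.float64(0.007), 163), (np.float64(0.009), 206), (np.float64(0.011), 2585), (np.float64(0.013), 817), (np.float64(0.015), 125), (np.float64(0.017), 152), (np.float64(0.019), 135), (np.float64(0.021), 157), (np.float64(0.023), 153), (np.float64(0.025), 164), (np.float64(0.027), 172), (np.float64(0.029), 175), (np.float64(0.031), 147), (np.float64(0.032), 137), (np.float64(0.034), 144), (np.float64(0.036), 310), (np.float64(0.038), 405), (np.float64(0.04), 138), (np.float64(0.042), 195), (np.float64(0.044), 326), (np.float64(0.046), 379), (np.float64(0.048), 401), (np.float64(0.05), 408), (np.float64(0.052), 571), (np.float64(0.054), 1214), (np.float64(0.056), 1627), (np.float64(0.058), 612)]
```

View pics/w2.png

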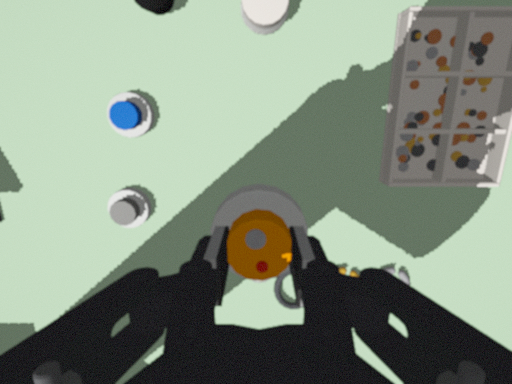

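Held: the boss is at (258, 245) between the pads, and the disc underside is 18 mm below the TCP. Now I'll move over the chute.

Emit:
arm_command --plan '[[[-0.047, -0.421, -0.02], [0, 0, 0], 0.025], [[-0.047, -0.421, -0.02], [0, 0, 0], 0.025], [[-0.047, -0.421, -0.02], [0, 0, 0], 0.025], [[-0.047, -0.421, -0.02], [0, 0, 0], 0.025], [[-0.047, -0.421, -0.02], [0, 0, 0], 0.025], [[-0.047, -0.421, -0.02], [0, 0, 0], 0.025], [[-0.047, -0.421, -0.02], [0, 0, 0], 0.025], [[-0.047, -0.421, -0.02], [0, 0, 0], 0.025]]'

```text
t: 5.15
tool_pos: [0.4606, 0.1509, 0.2543]
tool_rot: [3.141, 0.003, -0.0]
ft_force: [1.1, -0.4, -1.6]
gripper_width: 0.362
finger_force: 60.1
```

Emit:
arm_command --plan '[[[0, -0.021, 0], [0, 0, 0], 0.025], [[0, -0.021, 0], [0, 0, 0], 0.025], [[0, -0.021, 0], [0, 0, 0], 0.025]]'

```text
t: 5.45
tool_pos: [0.4613, 0.1702, 0.2545]
tool_rot: [3.141, 0.003, 0.001]
ft_force: [0.6, -1.2, -1.9]
gripper_width: 0.363
finger_force: 60.2
```

```bash
cat > chute.py <<'E'
from h import *
import sys
T=Ttool(); s=r.get_state();print(np.round(s['tool_pos'],4),np.round(s['tool_rot'],4),np.round(s['ft_force'],1))
p,d=capture('wrist'); cv2.imwrite(sys.argv[1],p)
U,V=np.meshgrid(np.arange(512),np.arange(384)); q=w('wrist',U,V,d,T).reshape(-1,3); q=q[d.ravel()>0]
q=q[(q[:,0]>.4)&(q[:,0]<.7)&(q[:,1]>.09)&(q[:,1]<.26)&(q[:,2]<.14)&(q[:,2]>.005)]
f=q[(abs(q[:,1]-.173)<.02)&(q[:,0]<.6)&(abs(q[:,2]-(.1-.268*(q[:,0]-.437)))<.008)]
for _ in range(4):
    c=f.mean(0); n=np.linalg.svd(f-c,full_matrices=False)[2][2]; n*=np.sign(n[2]); f=f[abs((f-c)@n)<.002]
print('floor',len(f),np.round(n,4),np.degrees(np.arccos(n[2])),c,'z at x=.5',c[2]-(n[0]*(.5-c[0]))/n[2])
h=(q-c)@n
wl=q[(h>.009)&(h<.015)]
for x in np.arange(.42,.68,.02):
    g=wl[abs(wl[:,0]-x)<.01]; L=g[g[:,1]>.175][:,1]; Rr=g[g[:,1]<.17][:,1]
    if len(L)>5 and len(Rr)>5: print(round(x,2),np.round([L.min(),L.max(),Rr.min(),Rr.max(),(np.percentile(L,5)+np.percentile(Rr,95))/2],4))
st=q[(h>.015)&(abs(q[:,1]-.173)<.02)&(q[:,0]>.56)]
if len(st): print('stop region x',np.percentile(st[:,0],[0,2,10,50]), np.histogram(st[:,0],12))
E
python3 chute.py pics/w3.png
```

```text
[0.4613 0.1702 0.2545] [3.1407e+00 2.7000e-03 1.0000e-03] [ 0.6 -1.2 -1.9]
floor 5593 [0.2591 0.005  0.9658] 15.021638148695997 [0.52499077 0.17295383 0.07675244] z at x=.5 0.08345755876352702
0.44 [0.2099 0.2161 0.1271 0.1333 0.1713]
0.46 [0.2069 0.2141 0.1293 0.1375 0.1721]
0.48 [0.2037 0.2109 0.1334 0.1415 0.1725]
0.5 [0.2016 0.2079 0.1375 0.1449 0.173 ]
0.52 [0.2015 0.2059 0.1407 0.145  0.1733]
0.54 [0.2016 0.2069 0.1407 0.146  0.1738]
0.56 [0.2026 0.2069 0.1419 0.1461 0.1744]
0.58 [0.1986 0.2309 0.1419 0.1471 0.1736]
0.6 [0.1986 0.2307 0.1431 0.1473 0.1753]
0.62 [0.1754 0.232  0.143  0.1694 0.1723]
0.64 [0.2046 0.2316 0.1432 0.1481 0.1761]
stop region x [0.62551604 0.62579683 0.62648051 0.62769703] (array([ 6,  9, 26, 35, 32, 22, 25, 16, 22, 11, 14, 25]), array([0.62551604, 0.62591094, 0.62630584, 0.62670074, 0.62709564,
       0.62749054, 0.62788544, 0.62828034, 0.62867524, 0.62907013,
       0.62946503, 0.62985993, 0.63025483]))
```

View pics/w3.png

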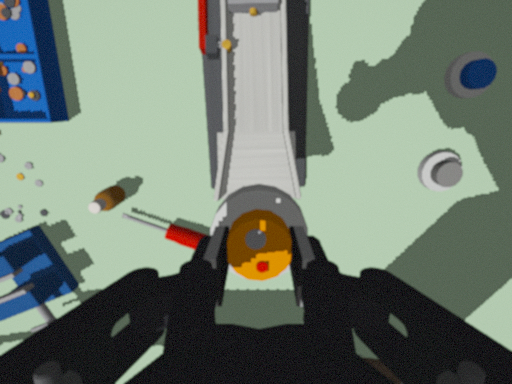

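The chute shows at columns 205-305, with the stop at the top (row 5), the catch at (227, 44) and the pin at (252, 12). Fit: yaw about 1.2°, slope 15°, origin near (0.436, 0.1715, 0.1), stop face at x about 0.197. Next I'll tilt and hover above the upper end.

Emit:
arm_command --plan '[[[0.032, -0.003, 0.04], [0, -7.5, -0.6], 0.025], [[0.032, -0.003, 0.08], [0, -15, -1.2], 0.025], [[0.032, -0.003, 0.11], [0, -15, -1.2], 0.025], [[0.032, -0.003, 0.11], [0, -15, -1.2], 0.025], [[0.032, -0.003, 0.11], [0, -15, -1.2], 0.025], [[0.032, -0.003, 0.11], [0, -15, -1.2], 0.025]]'

```text
t: 6.1
tool_pos: [0.4944, 0.1728, 0.1478]
tool_rot: [-3.138, 0.259, 0.021]
ft_force: [0.6, -0.7, -1.4]
gripper_width: 0.366
finger_force: 60.1
```

```bash
cat >> h.py <<'E'
a=np.radians(15); 
RC=R.from_euler('z',1.2,degrees=True).as_matrix()@R.from_euler('y',15,degrees=True).as_matrix()
O=np.array([.436,.1715,.1])
def st():
    s=r.get_state(); T=Ttool()
    print('t',round(s['t'],2),'tcp',np.round(s['tool_pos'],4),'chan',np.round((T[:3,3]-O)@RC,4),'tool-vs-chan rotvec deg',np.round(R.from_matrix((RC@np.diag([1,-1,-1.])).T@T[:3,:3]).as_rotvec(degrees=True),2),'F chan',np.round(np.array(s['ft_force'])@RC,2),'ff',round(s['finger_force'],1))
E
python3 chute.py pics/w4.png; python3 -c "
from h import *
st()"
```

```text
[0.4944 0.1728 0.1478] [-3.1384  0.259   0.0206] [ 0.6 -0.7 -1.4]
floor 10494 [0.259  0.0054 0.9659] 15.015862108891925 [0.55009217 0.17304512 0.070084  ] z at x=.5 0.08351815493684772
0.46 [0.2063 0.212  0.1313 0.1373 0.1717]
0.48 [0.2034 0.2109 0.1326 0.1412 0.1721]
0.5 [0.2006 0.2077 0.1368 0.1449 0.1727]
0.52 [0.2007 0.2061 0.1401 0.1454 0.173 ]
0.54 [0.2012 0.2067 0.1404 0.1458 0.1735]
0.56 [0.2016 0.207  0.1409 0.1463 0.174 ]
0.58 [0.1978 0.2303 0.1412 0.1468 0.1737]
0.6 [0.1978 0.2311 0.1419 0.1471 0.1745]
t 6.15 tcp [0.4944 0.173  0.1479] chan [0.044  0.0002 0.0614] tool-vs-chan rotvec deg [0.19 0.19 0.  ] F chan [-0.02 -0.23 -1.94] ff 60.1
```

View pics/w4.png

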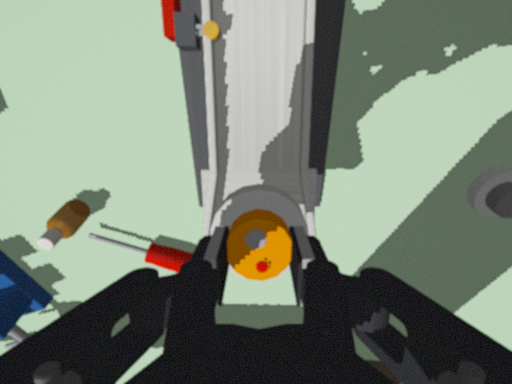

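Emit:
arm_command --plan '[[[0, 0, 0.02], [0, 0, 0], 0.025], [[0, 0, 0.032], [0, 0, 0], 0.025], [[0, 0, 0.038], [0, 0, 0], 0.025], [[0, 0, 0.04], [0, 0, 0], 0.025], [[0, 0, 0.04], [0, 0, 0], 0.025]]'

```text
t: 6.65
tool_pos: [0.4837, 0.1731, 0.1076]
tool_rot: [-3.139, 0.261, 0.021]
ft_force: [-0.1, 0.8, -1.8]
gripper_width: 0.372
finger_force: 60.1
```

```bash
python3 -c "
from h import *
st()"
```

```text
t 6.65 tcp [0.4837 0.1731 0.1076] chan [0.0441 0.0006 0.0197] tool-vs-chan rotvec deg [ 0.16  0.03 -0.01] F chan [ 0.37  0.77 -1.79] ff 60.1
```

Emit:
arm_command --plan '[[[0, 0, 0.001], [0, 0, 0], 0.025], [[0, 0, 0.001], [0, 0, 0], 0.025], [[0, 0, 0.001], [0, 0, 0], 0.025]]'

```text
t: 6.95
tool_pos: [0.4834, 0.173, 0.1066]
tool_rot: [-3.139, 0.261, 0.021]
ft_force: [0.4, 0.9, -1.8]
gripper_width: 0.364
finger_force: 60.1
```

Emit:
arm_command --plan '[[[0, 0, 0.001], [0, 0, 0], 0.025], [[0, 0, 0.001], [0, 0, 0], 0.025], [[0, 0, 0.001], [0, 0, 0], 0.025]]'

```text
t: 7.25
tool_pos: [0.4834, 0.1731, 0.1062]
tool_rot: [-3.139, 0.261, 0.021]
ft_force: [-0.9, 1.4, 7.3]
gripper_width: 0.369
finger_force: 61.2
```

Contact with the floor, at 9 N. Releasing and backing off.

Emit:
arm_command --plan '[[[0, 0, -0.001], [0, 0, 0], 0.06], [[0, 0, -0.001], [0, 0, 0], 0.06], [[0, 0, -0.001], [0, 0, 0], 0.06], [[0, 0, -0.001], [0, 0, 0], 0.06], [[0, 0, -0.03], [0, 0, 0], 0.06], [[0, 0, -0.07], [0, 0, 0], 0.06], [[0, 0, -0.08], [0, 0, 0], 0.06], [[0, 0, -0.08], [0, 0, 0], 0.06]]'

```text
t: 8.05
tool_pos: [0.5044, 0.1733, 0.1838]
tool_rot: [-3.138, 0.259, 0.021]
ft_force: [-0.6, -0.9, -0.8]
gripper_width: 0.697
finger_force: 0.0
```

```bash
cat > chk.py <<'E'
from h import *
import sys
T=Ttool(); st(); p,d=capture('wrist'); cv2.imwrite(sys.argv[1],p)
U,V=np.meshgrid(np.arange(512),np.arange(384)); q=(w('wrist',U,V,d,T)-O)@RC
h=cv2.cvtColor(p,cv2.COLOR_BGR2HSV); m=(h[...,0]>5)&(h[...,0]<20)&(h[...,1]>150)&(h[...,2]>90)&(abs(q[...,2]-.03)<.006)&(abs(q[...,1])<.03)
b=q[m]; print('boss',len(b),'mid',(b.min(0)+b.max(0))/2,'ext',np.ptp(b,axis=0),'topz',np.median(b[:,2]))
bx,by=((b.min(0)+b.max(0))/2)[:2]
tp=b[abs(b[:,2]-np.median(b[:,2]))<.003]; A=np.c_[tp[:,:2]-[bx,by],np.ones(len(tp))]; print('tilt',np.linalg.lstsq(A,tp[:,2],rcond=None)[0][:2])
f=q[(abs(q[...,1])<.015)&(q[...,0]>bx+.04)&(q[...,0]<.15)&(abs(q[...,2])<.006)]; print('floor z',np.median(f[:,2]) if len(f) else None)
E
python3 chk.py pics/w5.png
```

```text
t 8.05 tcp [0.5044 0.1733 0.1838] chan [0.0444 0.0003 0.0986] tool-vs-chan rotvec deg [ 0.18  0.16 -0.01] F chan [-0.38 -0.91 -0.89] ff 0.0
boss 439 mid [ 0.04553085 -0.00050591  0.02878115] ext [0.03245594 0.03185262 0.00931472] topz 0.030455199287544275
tilt [-0.02734293  0.00689748]
floor z 0.0006773047880516756
```

View pics/w5.png

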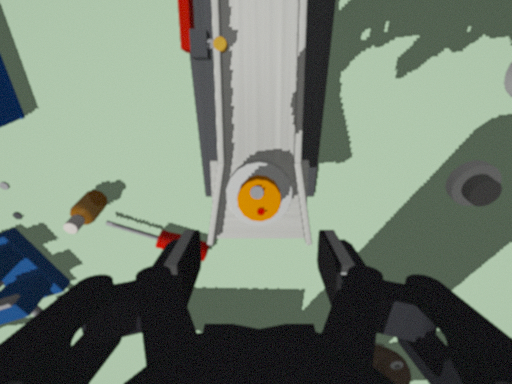

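The carrier lies flat at x=0.0455, y≈0, with the boss at (259, 200). Now I'll close the fingers and lower them behind the disc.

Emit:
arm_command --plan '[[[-0.04, 0, 0], [0, 0, 0], 0], [[-0.056, 0, 0], [0, 0, 0], 0], [[-0.056, 0, 0], [0, 0, 0], 0], [[-0.056, 0, 0.04], [0, 0, 0], 0], [[-0.056, 0, 0.075], [0, 0, 0], 0], [[-0.056, 0, 0.085], [0, 0, 0], 0], [[-0.056, 0, 0.089], [0, 0, 0], 0], [[-0.056, 0, 0.089], [0, 0, 0], 0]]'

```text
t: 8.9
tool_pos: [0.4273, 0.1719, 0.1113]
tool_rot: [-3.139, 0.262, 0.021]
ft_force: [0.3, 0.4, 0.5]
gripper_width: -0.004
finger_force: 0.0
```

```bash
python3 -c "
from h import *
st()"
```

```text
t 8.9 tcp [0.4273 0.1719 0.1113] chan [-0.0113  0.0006  0.0087] tool-vs-chan rotvec deg [ 0.15  0.   -0.  ] F chan [0.2  0.4  0.56] ff 0.0
```

Emit:
arm_command --plan '[[[0.01, 0, 0.002], [0, 0, 0], 0], [[0.02, 0, 0.002], [0, 0, 0], 0], [[0.03, 0, 0.002], [0, 0, 0], 0], [[0.04, 0, 0.002], [0, 0, 0], 0], [[0.05, 0, 0.002], [0, 0, 0], 0], [[0.06, 0, 0.002], [0, 0, 0], 0], [[0.06, 0, 0.002], [0, 0, 0], 0]]'

```text
t: 9.6
tool_pos: [0.4853, 0.173, 0.0933]
tool_rot: [-3.139, 0.261, 0.021]
ft_force: [-1.1, 0.5, -0.7]
gripper_width: 0.002
finger_force: 0.0
```

```bash
python3 chk.py pics/w6.png
```

```text
t 9.6 tcp [0.4853 0.173  0.0933] chan [0.0493 0.0005 0.0063] tool-vs-chan rotvec deg [0.16 0.03 0.01] F chan [-0.86  0.55 -1.  ] ff 0.0
boss 3492 mid [ 0.09045509 -0.000425    0.02869838] ext [0.03283458 0.03216337 0.00923342] topz 0.0306532097497448
tilt [-0.00948504  0.00038949]
floor z 0.0006112317068958579
```

Emit:
arm_command --plan '[[[0.008, 0, 0], [0, 0, 0], 0], [[0.016, 0, 0], [0, 0, 0], 0], [[0.024, 0, 0], [0, 0, 0], 0], [[0.032, 0, 0], [0, 0, 0], 0], [[0.04, 0, 0], [0, 0, 0], 0], [[0.045, 0, 0], [0, 0, 0], 0], [[0.045, 0, 0], [0, 0, 0], 0]]'

```text
t: 10.35
tool_pos: [0.5281, 0.1739, 0.0818]
tool_rot: [-3.139, 0.262, 0.021]
ft_force: [-0.4, 0.8, 0.7]
gripper_width: -0.004
finger_force: 0.0
```

```bash
python3 chk.py pics/w7.png
python3 - <<'E'
from h import *
T=Ttool(); p,d=capture('wrist')
U,V=np.meshgrid(np.arange(512),np.arange(384)); q=(w('wrist',U,V,d,T)-O)@RC; q=q[d>0]
s=q[(abs(q[:,1])<.02)&(q[:,0]>.165)&(q[:,0]<.24)]
for z in np.arange(0,.03,.004):
    g=s[(s[:,2]>=z)&(s[:,2]<z+.004)]; print(round(z,3),len(g),np.round(np.percentile(g[:,0],[1,10,50,90,99]),4) if len(g)>3 else '')
E
```

```text
t 10.35 tcp [0.5281 0.1739 0.0818] chan [0.0937 0.0005 0.0063] tool-vs-chan rotvec deg [0.16 0.01 0.  ] F chan [-0.51  0.76  0.58] ff 0.0
boss 3537 mid [ 0.13328979 -0.00046467  0.02905474] ext [0.03283073 0.03226291 0.01008269] topz 0.03062581236034246
tilt [-0.00700467  0.00024433]
floor z None
0.0 4422 [0.1651 0.1679 0.1791 0.1903 0.1933]
0.004 163 [0.188  0.1927 0.193  0.1933 0.1934]
0.008 318 [0.188  0.1883 0.1929 0.1932 0.1933]
0.012 347 [0.1882 0.1895 0.193  0.1932 0.1934]
0.016 742 [0.1928 0.193  0.1955 0.2013 0.2024]
0.02 2273 [0.193  0.1939 0.1976 0.2012 0.2021]
0.024 0 
0.028 0
```

View pics/w7.png

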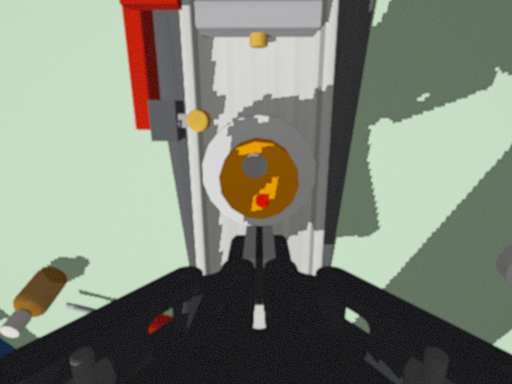

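The stop face is at x≈0.193 and the pin tip at 0.188, so home is a centre of about 0.166, 32.7 mm further on. The catch is at (197, 120), just ahead of the disc. I'll push in small steps from here.

Emit:
arm_command --plan '[[[0.005, 0, 0], [0, 0, 0], 0], [[0.009, 0, 0], [0, 0, 0], 0], [[0.012, 0, 0], [0, 0, 0], 0], [[0.014, 0, 0], [0, 0, 0], 0], [[0.016, 0, 0], [0, 0, 0], 0]]'

```text
t: 10.95
tool_pos: [0.5428, 0.1741, 0.078]
tool_rot: [-3.139, 0.263, 0.021]
ft_force: [-3.5, -0.8, 2.8]
gripper_width: 0.001
finger_force: 1.9
```

Emit:
arm_command --plan '[[[0.002, 0, 0], [0, 0, 0], 0], [[0.004, 0, 0], [0, 0, 0], 0], [[0.006, 0, 0], [0, 0, 0], 0]]'

```text
t: 11.25
tool_pos: [0.5486, 0.1745, 0.0764]
tool_rot: [-3.139, 0.262, 0.021]
ft_force: [-4.5, -1.0, 3.0]
gripper_width: 0.001
finger_force: 2.7
```

Emit:
arm_command --plan '[[[0.002, 0, 0], [0, 0, 0], 0], [[0.004, 0, 0], [0, 0, 0], 0], [[0.004, 0, 0], [0, 0, 0], 0]]'

```text
t: 11.55
tool_pos: [0.553, 0.1746, 0.0753]
tool_rot: [-3.139, 0.261, 0.021]
ft_force: [-2.1, -0.2, 2.1]
gripper_width: -0.0
finger_force: 1.5
```

```bash
python3 chk.py pics/w8.png
```

```text
t 11.55 tcp [0.553  0.1746 0.0753] chan [0.1194 0.0006 0.0064] tool-vs-chan rotvec deg [ 0.16  0.03 -0.  ] F chan [-2.55 -0.15  1.48] ff 1.5
boss 3628 mid [ 0.18418438 -0.00766836  0.02866281] ext [0.08548564 0.04436697 0.00926498] topz 0.03060659750631072
tilt [-0.00613457 -0.00050493]
floor z None
```

Emit:
arm_command --plan '[[[0.002, 0, 0], [0, 0, 0], 0], [[0.004, 0, 0], [0, 0, 0], 0], [[0.004, 0, 0], [0, 0, 0], 0]]'

```text
t: 11.9
tool_pos: [0.5568, 0.1746, 0.0742]
tool_rot: [-3.139, 0.261, 0.021]
ft_force: [-3.2, 0.7, 2.4]
gripper_width: 0.001
finger_force: 1.3
```

Emit:
arm_command --plan '[[[0.001, 0, 0], [0, 0, 0], 0], [[0.002, 0, 0], [0, 0, 0], 0], [[0.002, 0, 0], [0, 0, 0], 0]]'

```text
t: 12.2
tool_pos: [0.5586, 0.1747, 0.0738]
tool_rot: [-3.139, 0.262, 0.021]
ft_force: [-2.4, 0.6, 2.3]
gripper_width: -0.003
finger_force: 1.8
```

```bash
cat > gap.py <<'E'
from h import *
import sys
T=Ttool(); st(); p,d=capture('wrist'); cv2.imwrite(sys.argv[1],p)
U,V=np.meshgrid(np.arange(512),np.arange(384)); q=(w('wrist',U,V,d,T)-O)@RC
h=cv2.cvtColor(p,cv2.COLOR_BGR2HSV); m=(h[...,0]>5)&(h[...,0]<20)&(h[...,1]>150)&(h[...,2]>90)&(abs(q[...,2]-.03)<.006)&(abs(q[...,1])<.02)&(q[...,0]<.188)
b=q[m]; print('boss mid',np.round((b.min(0)+b.max(0))/2,4),np.ptp(b,axis=0))
g=q[(abs(q[...,1])<.018)&(q[...,2]>.017)&(q[...,2]<.024)&(q[...,0]>.186)&(q[...,0]<.22)]; print('stop top x 1/5%',np.percentile(g[:,0],[1,5]))
k=q[(abs(q[...,1])<.003)&(abs(q[...,2]-.0146)<.0025)&(q[...,0]>.175)&(q[...,0]<.21)]; print('disc top front',np.percentile(k[:,0],[90,98,100]))
E
python3 gap.py pics/w9.png
```

```text
t 12.2 tcp [0.5586 0.1747 0.0738] chan [0.1252 0.0006 0.0064] tool-vs-chan rotvec deg [ 0.16  0.02 -0.01] F chan [-2.88  0.65  1.58] ff 1.8
boss mid [ 0.1637 -0.0014  0.0286] [0.03310444 0.03197904 0.00921237]
stop top x 1/5% [0.19355688 0.19437197]
disc top front [0.20827462 0.20969008 0.20996521]
```

Emit:
arm_command --plan '[[[0.001, 0, 0], [0, 0, 0], 0], [[0.001, 0, 0], [0, 0, 0], 0], [[0.001, 0, 0], [0, 0, 0], 0]]'

```text
t: 12.55
tool_pos: [0.5595, 0.1747, 0.0735]
tool_rot: [-3.139, 0.262, 0.021]
ft_force: [-2.8, 1.1, 2.4]
gripper_width: 0.0
finger_force: 1.8
```

Emit:
arm_command --plan '[[[0.001, 0, 0], [0, 0, 0], 0], [[0.001, 0, 0], [0, 0, 0], 0], [[0.001, 0, 0], [0, 0, 0], 0]]'

```text
t: 12.85
tool_pos: [0.5605, 0.1746, 0.0733]
tool_rot: [-3.139, 0.262, 0.021]
ft_force: [-2.5, 1.3, 1.5]
gripper_width: -0.002
finger_force: 1.8
```

```bash
python3 gap.py pics/w10.png; python3 -c "
import cv2;p=cv2.imread('pics/w10.png');cv2.imwrite('pics/w10c.png',cv2.resize(p[:260,130:390],(780,580)[:1]+(780*260//260-200,)) if 0 else cv2.resize(p[:200,130:390],(780,600)))"
```

```text
t 12.85 tcp [0.5605 0.1746 0.0733] chan [0.1272 0.0005 0.0064] tool-vs-chan rotvec deg [ 0.16  0.02 -0.01] F chan [-2.74  1.37  0.86] ff 1.8
boss mid [ 0.1654 -0.0014  0.0286] [0.03374847 0.03200492 0.00914691]
stop top x 1/5% [0.193449   0.19428484]
disc top front [0.20843039 0.20977737 0.2098777 ]
```

View pics/w10c.png

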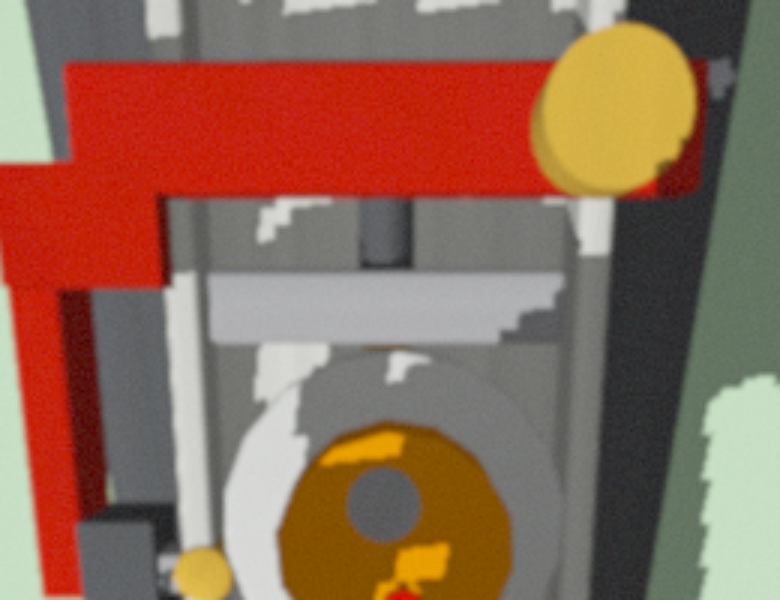

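The disc's front edge (crop row 350) is nearly at the stop (row 343), with a sliver of pin still showing. I'll keep going in 1 mm steps.

Emit:
arm_command --plan '[[[0.001, 0, 0], [0, 0, 0], 0], [[0.001, 0, 0], [0, 0, 0], 0], [[0.001, 0, 0], [0, 0, 0], 0]]'

```text
t: 13.2
tool_pos: [0.5614, 0.1747, 0.073]
tool_rot: [-3.139, 0.262, 0.021]
ft_force: [-3.2, 1.3, 3.3]
gripper_width: -0.003
finger_force: 1.7
```

```bash
python3 gap.py pics/w11.png
```

```text
t 13.2 tcp [0.5614 0.1747 0.073 ] chan [0.1281 0.0005 0.0064] tool-vs-chan rotvec deg [ 0.16  0.01 -0.  ] F chan [-3.89  1.41  2.41] ff 1.7
boss mid [ 0.1665 -0.0015  0.0288] [0.03334273 0.03211262 0.00950931]
stop top x 1/5% [0.19360681 0.19444608]
disc top front [0.20835884 0.20963421 0.20999877]
```

Emit:
arm_command --plan '[[[0.001, 0, 0], [0, 0, 0], 0], [[0.001, 0, 0], [0, 0, 0], 0], [[0.001, 0, 0], [0, 0, 0], 0]]'

```text
t: 13.55
tool_pos: [0.5622, 0.1747, 0.0728]
tool_rot: [-3.139, 0.262, 0.021]
ft_force: [-4.4, 1.9, 3.9]
gripper_width: 0.001
finger_force: 2.5
```

```bash
python3 gap.py pics/w12.png
```

```text
t 13.55 tcp [0.5622 0.1747 0.0728] chan [0.129  0.0006 0.0064] tool-vs-chan rotvec deg [ 0.15 -0.01 -0.01] F chan [-5.23  2.01  2.68] ff 2.5
boss mid [ 0.1674 -0.0014  0.0288] [0.0330823  0.03215473 0.00951701]
stop top x 1/5% [0.1940121  0.19485807]
disc top front [0.20839942 0.20960336 0.20999806]
```

Contact: the force is rising and the stop has moved about 0.4 mm. I'll add 1 mm to confirm, then back off.

Emit:
arm_command --plan '[[[0.001, 0, 0], [0, 0, 0], 0], [[0.001, 0, 0], [0, 0, 0], 0], [[0.001, 0, 0], [0, 0, 0], 0]]'

```text
t: 13.9
tool_pos: [0.5629, 0.1747, 0.0726]
tool_rot: [-3.139, 0.262, 0.021]
ft_force: [-5.0, 2.3, 5.0]
gripper_width: -0.001
finger_force: 3.2
```

```bash
python3 gap.py pics/w13.png
```

```text
t 13.9 tcp [0.5629 0.1747 0.0726] chan [0.1298 0.0005 0.0064] tool-vs-chan rotvec deg [ 0.15 -0.04 -0.01] F chan [-6.11  2.41  3.59] ff 3.2
boss mid [ 0.168  -0.0014  0.0287] [0.03337443 0.03202191 0.00920464]
stop top x 1/5% [0.19481845 0.19566224]
disc top front [0.20842078 0.20964591 0.20999467]
```

Emit:
arm_command --plan '[[[-0.001, 0, 0], [0, 0, 0], 0], [[-0.003, 0, 0], [0, 0, 0], 0], [[-0.008, 0, 0], [0, 0, 0], 0], [[-0.014, 0, 0], [0, 0, 0], 0], [[-0.016, 0, -0.02], [0, 0, 0], 0], [[-0.016, 0, -0.06], [0, 0, 0], 0], [[-0.016, 0, -0.06], [0, 0, 0], 0], [[-0.016, 0, -0.06], [0, 0, 0], 0]]'

```text
t: 14.75
tool_pos: [0.5634, 0.1745, 0.1353]
tool_rot: [-3.139, 0.26, 0.021]
ft_force: [-0.6, -0.9, -0.5]
gripper_width: -0.002
finger_force: 0.0
```

```bash
python3 gap.py pics/w14.png; python3 -c "
import cv2;p=cv2.imread('pics/w14.png');cv2.imwrite('pics/w14c.png',cv2.resize(p[:240,130:390],(650,600)))"
```

```text
t 14.75 tcp [0.5634 0.1745 0.1353] chan [0.1139 0.0004 0.0671] tool-vs-chan rotvec deg [ 0.17  0.11 -0.01] F chan [-0.5  -0.92 -0.67] ff 0.0
boss mid [ 0.168  -0.0015  0.0313] [0.03203638 0.03218828 0.00462459]
stop top x 1/5% [0.19463038 0.19522904]
disc top front [0.20817348 0.20952019 0.20998299]
```

View pics/w14c.png

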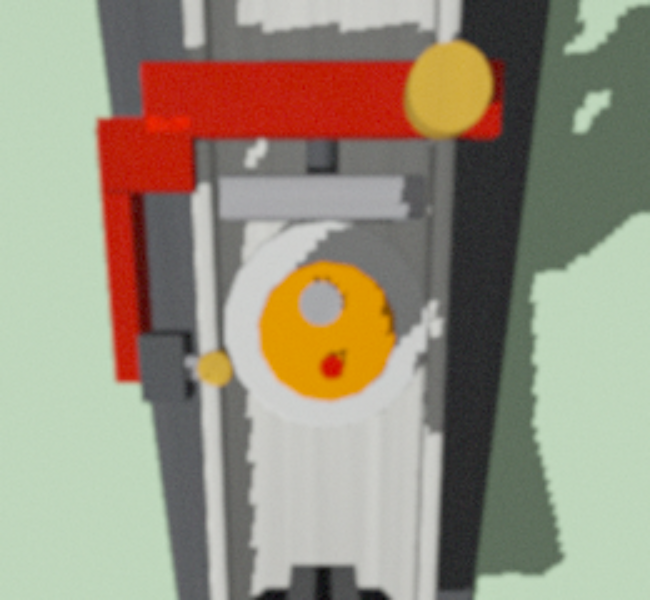

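The carrier is flat against the stop: both edges meet at crop row 220, no pin shows, the catch sits on its side, and the gripper is clear. Handing in.

```bash
python3 -c "
from h import *
print(finish_job())"
```

```text
the job is handed in; nothing more can be done
None
```

The orange carrier is loaded and the job is handed in: it lies flat in the chute, past the catch and against the escapement stop. The stop was forced back only about 1 mm, the gripper is clear, and nothing else was touched. `finish_job()` returned no verdict, so this rests on the last wrist view and the force readings.

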